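# Blend two lots of ferrite cores

### The job

Lift the lid off the mixing bowl by its handle and lay it flat in the middle of the cork mat. Then take the stirring rod by its red grip and mix the yellow and blue cores: with the tip close to the bowl's floor, stir at least two full turns clockwise (seen from above) in wide circles round the bowl, until the cores no longer lie where they were, keeping them all in the bowl and your fingers off them. Stand the rod back in its stand, fully down, and leave the other bench things alone.

Things in the scene. Friction and masses are not known exactly. Their poses are not given: they have to be found in the camera images.
- bowl: steel mixing bowl, straight-sided and round, fixed to the bench: 140 mm outside diameter, 50 mm high, wall 4 mm, floor 6 mm thick (inner diameter 132 mm). Origin: centre of its underside, z up. It holds eight loose cores in one loose ring about 42 mm from its centre, the four yellow ones together on one side and the four blue ones on the other; the middle (about 25 mm radius) is free at the start
- lid: loose aluminium lid on the bowl, about 0.18 kg: plate 148 mm across and 6 mm thick whose edge rests on the rim, with a plug 120 mm across and 3 mm high under it that sits inside the bowl. Origin: centre of the plug's underside (47 mm above the bench when closed; 4 mm when it lies on the cork mat), z up. Its black handle is an arch over the middle standing along the lid's y axis
- lid_handle (a point): middle of the top bar of the lid's handle, 41 mm above the lid's origin. The bar is round, 10 mm thick, 64 mm long along the lid's y axis, with 27 mm of free space under it: pinch it from above across the lid's x axis
- pad: round cork mat, 170 mm across, 4 mm thick, fixed, left or right of the bowl; the lid goes here. Origin: centre of its underside
- stand: grey square block, 70 x 70 mm, 50 mm high, fixed, on the other side of the bowl from the cork mat, with one upright round hole 18 mm wide in the middle of its top, 45 mm deep (floor 5 mm above the bench), mouth chamfered by 4 mm; the rod's home. Origin: centre of its underside, sides along its x and y axes
- rod: loose stirring rod, 120 mm long in all, about 0.06 kg, standing upright in the stand: white round shaft 12 mm thick and 80 mm long with a flat end, then a red square grip 18 x 18 mm and 40 mm high. Origin: centre of the lower (stirring) end, z along the rod towards the grip; the grip's faces look along its x and y axes
- rod_grip (a point): middle of the rod's red square grip, 100 mm from the lower end (grip from 80 to 120 mm)
- flux: amber bottle, 36 mm across, 65 mm high, loose bystander; origin: centre of its underside
- spool: aluminium solder spool standing on end, 52 mm across, 38 mm high, loose bystander; origin: centre of its underside
- driver: screwdriver lying on the bench, 160 mm long along its x axis, loose bystander; origin: on its underside, along the shaft line
- yellow1: yellow coated ferrite core no. 1: a solid cylinder 18 mm across and 14 mm high, 18 g, starting upright on the bowl's floor (hidden under the lid). Origin: centre of its underside as it starts; it may topple and roll while stirred
- yellow2: yellow coated ferrite core no. 2: a solid cylinder 18 mm across and 14 mm high, 18 g, starting upright on the bowl's floor (hidden under the lid). Origin: centre of its underside as it starts; it may topple and roll while stirred
- yellow3: yellow coated ferrite core no. 3: a solid cylinder 18 mm across and 14 mm high, 18 g, starting upright on the bowl's floor (hidden under the lid). Origin: centre of its underside as it starts; it may topple and roll while stirred
- yellow4: yellow coated ferrite core no. 4: a solid cylinder 18 mm across and 14 mm high, 18 g, starting upright on the bowl's floor (hidden under the lid). Origin: centre of its underside as it starts; it may topple and roll while stirred
- blue1: blue coated ferrite core no. 1: a solid cylinder 18 mm across and 14 mm high, 18 g, starting upright on the bowl's floor (hidden under the lid). Origin: centre of its underside as it starts; it may topple and roll while stirred
- blue2: blue coated ferrite core no. 2: a solid cylinder 18 mm across and 14 mm high, 18 g, starting upright on the bowl's floor (hidden under the lid). Origin: centre of its underside as it starts; it may topple and roll while stirred
- blue3: blue coated ferrite core no. 3: a solid cylinder 18 mm across and 14 mm high, 18 g, starting upright on the bowl's floor (hidden under the lid). Origin: centre of its underside as it starts; it may topple and roll while stirred
- blue4: blue coated ferrite core no. 4: a solid cylinder 18 mm across and 14 mm high, 18 g, starting upright on the bowl's floor (hidden under the lid). Origin: centre of its underside as it starts; it may topple and roll while stirred
There are look-alikes about, which are no part of the job. Of the things shaped like the lid, the aluminium one is meant.

How it is judged:
On the way, in this order (a step that is already met when the one before it is completed fails the run):
1. the lid lies flat on the cork mat, let go (horizontal distance between lid and pad below 0.03 m and height (world z) of lid below 0.01 m and angle between lid's own z axis and vertical below 0.08 rad and contact force between the fingers and lid below 0.1 N), for 0.1 s.
2. stirring clockwise with the held rod, tip less than 12 mm above the bowl's floor: quarter 1 of 4 (the quarters of the bowl's own frame: x+y+, x+y-, x-y-, x-y+) (z of rod in the frame of bowl below 0.018 m and contact force between the fingers and rod above 1 N and horizontal distance between rod and bowl below 0.066 m and x of rod in the frame of bowl above 0.006 m and y of rod in the frame of bowl above 0.006 m), for 0.02 s.
3. stirring clockwise with the held rod, tip less than 12 mm above the bowl's floor: quarter 2 of 4 (the quarters of the bowl's own frame: x+y+, x+y-, x-y-, x-y+) (z of rod in the frame of bowl below 0.018 m and contact force between the fingers and rod above 1 N and horizontal distance between rod and bowl below 0.066 m and x of rod in the frame of bowl above 0.006 m and y of rod in the frame of bowl below -0.006 m), for 0.02 s.
4. stirring clockwise with the held rod, tip less than 12 mm above the bowl's floor: quarter 3 of 4 (the quarters of the bowl's own frame: x+y+, x+y-, x-y-, x-y+) (z of rod in the frame of bowl below 0.018 m and contact force between the fingers and rod above 1 N and horizontal distance between rod and bowl below 0.066 m and x of rod in the frame of bowl below -0.006 m and y of rod in the frame of bowl below -0.006 m), for 0.02 s.
5. stirring clockwise with the held rod, tip less than 12 mm above the bowl's floor: quarter 4 of 4 (the quarters of the bowl's own frame: x+y+, x+y-, x-y-, x-y+) (z of rod in the frame of bowl below 0.018 m and contact force between the fingers and rod above 1 N and horizontal distance between rod and bowl below 0.066 m and x of rod in the frame of bowl below -0.006 m and y of rod in the frame of bowl above 0.006 m), for 0.02 s.
6. stirring clockwise with the held rod, tip less than 12 mm above the bowl's floor: quarter 1 of 4 (the quarters of the bowl's own frame: x+y+, x+y-, x-y-, x-y+) (all of step 2), for 0.02 s.
At the end, for the whole second after the job is handed in: Lid flat (0.08 rad) on the cork mat, centres within 30 mm; rod down in the stand hole (lower end below 12 mm, within 9 mm of the axis, tilt under 0.2 rad), at rest; at least 3 of 4 yellow and 3 of 4 blue cores over 8 mm from their start; all eight cores in the bowl (horizontal distance between lid and pad below 0.03 m and height (world z) of lid below 0.01 m and angle between lid's own z axis and vertical below 0.08 rad and horizontal distance between rod and stand below 0.009 m and height (world z) of rod below 0.012 m and angle between rod's own z axis and vertical below 0.2 rad and linear speed of each of rod, lid below 0.02 m/s and (distance of each of yellow2, yellow3, yellow4 from where it was at the start of the episode above 0.008 m or distance of each of yellow1, yellow3, yellow4 from where it was at the start of the episode above 0.008 m or distance of each of yellow1, yellow2, yellow4 from where it was at the start of the episode above 0.008 m or distance of each of yellow1, yellow2, yellow3 from where it was at the start of the episode above 0.008 m) and (distance of each of blue2, blue3, blue4 from where it was at the start of the episode above 0.008 m or distance of each of blue1, blue3, blue4 from where it was at the start of the episode above 0.008 m or distance of each of blue1, blue2, blue4 from where it was at the start of the episode above 0.008 m or distance of each of blue1, blue2, blue3 from where it was at the start of the episode above 0.008 m) and horizontal distance between each of yellow1, yellow2, yellow3, yellow4, blue1, blue2, blue3, blue4 and bowl below 0.066 m and height (world z) of each of yellow1, yellow2, yellow3, yellow4, blue1, blue2, blue3, blue4 below 0.05 m); the robot touches nothing.
It fails at once if a core is touched by the gripper (more than 0.5 N) (contact force between any of the fingers, the arm and yellow1 above 0.5 N or contact force between any of the fingers, the arm and yellow2 above 0.5 N or contact force between any of the fingers, the arm and yellow3 above 0.5 N or contact force between any of the fingers, the arm and yellow4 above 0.5 N or contact force between any of the fingers, the arm and blue1 above 0.5 N or contact force between any of the fingers, the arm and blue2 above 0.5 N or contact force between any of the fingers, the arm and blue3 above 0.5 N or contact force between any of the fingers, the arm and blue4 above 0.5 N).
It fails at once if the flux bottle, solder spool or screwdriver is shifted more than 20 mm or knocked over (distance of any of flux, spool, driver from where it was at the start of the episode above 0.02 m or angle between any of flux, spool's own z axis and vertical above 0.5 rad).
It fails at once if the lid hits the bench or mat from a drop (moves faster than 0.6 m/s while low) (linear speed of lid above 0.6 m/s and height (world z) of lid below 0.03 m).
It also fails if it takes over 72 s, if anything falls off the work surface, if the arm or the gripper's body presses on something with over 40 N, if the wrist force passes 120 N, or if a joint passes its speed limit or range.

### The arm

A 7-joint arm with a two-finger parallel gripper is mounted at the origin on the work surface. World frame = base frame: x ahead of the robot, y to its left, z up, the work surface at z = 0. Lengths are in m, angles in rad, forces in N, time in s.
With the tool pointing down it reaches from about 0.35 to 0.9 m from the base axis. Payload 19.9 kg.
Tool frame: the origin (TCP) lies on the centre line of the jaws, within the pads' length; the fingertips stand robot.tips_ahead ahead of it and the grasp point (between the pads) lies 3 mm ahead of it (robot.tips_ahead is the distance from the TCP to the fingertips, in m); z points along the fingers, y is the line along which they close (so a half turn about z gives the same grasp; the last joint's range is limited). The gripper opens to 85 mm and grips with 20 to 120 N. Pads are 22 mm wide; open, the fingers measure 114 mm over their backs; the gripper's body (76 mm by 85 mm) begins 54 mm behind the grasp point. The pads swing forward as they close: fully open they stand 13 mm farther back than shut.
Start: joints at [1.065, 0.417, -0.01, 1.614, 0.005, 1.111, -0.053], TCP at [0.28, -0.559, 0.253] pointing down, gripper open.
Joint ranges: [-2.81, 2.81], [-0.39, 2.02], [-1.27, 1.25], [0.06, 2.57], [-1.19, 4.33], [0.19, 2], [-2.82, 2.82]. Speed limits (rad/s): [1.89, 1.89, 2.39, 2.39, 3.01, 3.01, 3.01].

### API

Orientations are given as a unit quaternion [x, y, z, w].
In Python, from station import robot gives the robot as it stands. The module is installed in compiled form; this text tells all that it offers.
- The arm moves only by the tool arm_command, never from a script. Its argument "motion" is a list of rows, each an object with "translation": the shift along the tool's x, y, z as a fraction of full scale, a list of three; "rotation": the turn, a rotation vector about the tool's x, y, z as a fraction of full scale, a list of three. In form: [{"translation": [x, y, z], "rotation": [rx, ry, rz]}, ...]. A call has 1 to 20 rows; each row is the pose to reach, as a shift and turn from the pose commanded when the call began, along the tool's axes at that moment, turning the shorter way round; what a row does not reach only later rows make up. Full scale, the value 1, is 40 cm for a shift and 180 degrees for a turn. A row lasts 1/10 s, in which the tool goes at most 50 mm and 8.59 degrees, less where a joint would pass 70% of its speed; a pose out of reach is approached as far as the arm can. A call with a number of a shift or a turn outside -1 to 1 is refused whole. A call with a gripper value outside its range is refused whole. "fingers" is the opening, from -1 (shut) to 1 (fully open), set as the call begins (left out, the last holds). The fingers move at their own pace and stop on an object; "squeeze" is the grip in N (left out, the last holds). Time passes only in rows, so rows that repeat a pose let the fingers close. It gives the time, the measured TCP pose, the force, the opening and the grip force at its end, in the units of the state.
- robot.observe(): the state, without advancing time (a new reading comes with each control period).
- robot.capture(name): name is "side" or "top" or "wrist"; returns a dict with "image" (384x512x3 uint8, red, green, blue), "intrinsics" (3x3 intrinsics, pixels), "k1" (the pictures are not rectified: a ray, as slopes to the right and down, at radius r is drawn at 1 + k1 r^2 times it, then the intrinsics apply), "origin" and "attitude" of the camera in the world; the wrist camera has in their place "tool_from_camera" (4x4, takes a point from camera to tool coordinates, whose origin is the TCP and whose axes are the flange's). Camera axes: x right, y down, z forward; pixel columns grow to the right and rows downward; lengths in m; the calibration is good to about 2 mm. A picture is of the moment at which its call begins: read the wrist's pose just before it. There is no depth.
- robot.sign_off(): hands the job in; it is judged then, once.
Trained networks look in a picture, given as the dict that the camera call returned (one of the last four; its "shot" number tells which), for a name from the list of things; names that differ only in an ending like _2 or _b are one class to them, and where a whole thing is asked for, a point or a joint stands for the part that bears it (a point fixed in the world has none). Each returns a list of dicts, best first, with "confidence" (0 to 1); they miss things now and then, are a little off and sometimes report something else, mostly with a low value. They report only what shows in the picture. A call takes as long as a camera call. They do not tell look-alikes from the thing itself.
- robot.silhouettes(picture, name): "mask" (384x512 bool, what is visible of it) and "uv" ([column, row] in pixels, amid what is visible of it).
The state is a dict: "time_s": time; "joints": joint angles; "dq": joint speeds; "tau": joint torques, N m; "tool_pos": TCP position; "eef_rot": TCP orientation; "ft_force": force on the tool from outside, world axes, zero at the start; "moment": the same for the moment, N m; "gripper_width": opening from 0.0 (shut) to 1.0 (fully open); "grasp_force": force on a finger pad.
Only numpy, scipy, OpenCV 4.12 (cv2) and the standard library are available. Lean on these libraries where they do the work, as an engineer would, in place of code of your own. Each camera call takes 0.05 s, during which the arm holds its last target. There are 200 camera calls.

## Working session

There is one attempt and no reset: what is moved stays moved. The work goes in short steps, Python scripts to look and compute and a tool call to move; the robot and the scene stay as the last step left them, time stands still between calls to the robot, and variables do not carry over. Pictures are saved under pics/ and viewed, at most 12 in all, crops included, and the job is handed in when it is done.

Besides the shell and the picture viewer there is one more tool, called after ">>>" as name([rows], argument=value, ...), one row to a line, values as JSON. arm_command: Moves the arm, as the interface text tells. Shift numbers are shares of 40 cm and turn numbers shares of 180 degrees, none past 1 either way. Its arguments: {"type":"object","properties":{"motion":{"type":"array","items":{"type":"object","properties":{"translation":{"type":"array","items":{"type":"number","minimum":-1,"maximum":1}},"rotation":{"type":"array","items":{"type":"number","minimum":-1,"maximum":1}}}}},"fingers":{"type":"number"},"squeeze":{"type":"number"}},"required":["motion"]}

```bash
mkdir -p pics; cat > h.py <<'E'
import numpy as np, cv2
from scipy.spatial.transform import Rotation as R
from station import robot
def rot(a):
    a=np.array(a,float)
    return a if a.shape==(3,3) else R.from_quat(a).as_matrix()
def pose(p,st=None):
    if 'tool_from_camera' in p:
        T=np.array(p['tool_from_camera']); Rt=rot(st['eef_rot'])
        return Rt@T[:3,3]+np.array(st['tool_pos']), Rt@T[:3,:3]
    return np.array(p['origin']), rot(p['attitude'])
def ray(p,uv,st=None):
    K=np.array(p['intrinsics']); d=(np.array(uv,float)-K[:2,2])/[K[0,0],K[1,1]]
    s=d.copy()
    for _ in range(30): s=d/(1+p['k1']*(s@s))
    o,A=pose(p,st); v=A@np.append(s,1); return o,v/np.linalg.norm(v)
def onz(p,uv,z,st=None):
    o,v=ray(p,uv,st); return o+v*(z-o[2])/v[2]
def proj(p,X,st=None):
    o,A=pose(p,st); c=A.T@(np.array(X)-o); s=c[:2]/c[2]; s=s*(1+p['k1']*(s@s))
    K=np.array(p['intrinsics']); return s*[K[0,0],K[1,1]]+K[:2,2]
def tri(rays):
    M=np.zeros((3,3));b=np.zeros(3)
    for o,v in rays:
        P=np.eye(3)-np.outer(v,v); M+=P;b+=P@o
    return np.linalg.solve(M,b)
def save(p,n): cv2.imwrite('pics/'+n,p['image'][:,:,::-1])
E
python3 - <<'E'
from h import *
np.set_printoptions(precision=4,suppress=True)
s=robot.observe(); print({k:np.round(v,3) for k,v in s.items()}, robot.tips_ahead)
for c in('top','side'):
    p=robot.capture(c); save(p,c+'0.png'); o,A=pose(p); print(c,o,A[:,2],p['k1'])
    for n in ['bowl','lid','lid_handle','pad','stand','rod','rod_grip','flux','spool','driver']:
        for d in robot.silhouettes(p,n)[:3]: print(n,round(d['confidence'],2),np.round(d['uv'],1),d['mask'].sum(),onz(p,d['uv'],0.03)[:2])
a=cv2.imread('pics/top0.png');b=cv2.imread('pics/side0.png')
E
```

```text
{'time_s': np.float64(0.0), 'joints': array([ 1.066,  0.418, -0.01 ,  1.614,  0.005,  1.111, -0.053]), 'dq': array([ 0.   , -0.001,  0.001, -0.   , -0.   ,  0.001, -0.   ]), 'tau': array([  0.   , -86.445,   0.679, -43.49 ,   0.019,   0.007,  -0.   ]), 'tool_pos': array([ 0.279, -0.559,  0.253]), 'eef_rot': array([ 0.973,  0.23 , -0.   , -0.001]), 'ft_force': array([ 0.256,  0.479, -0.029]), 'moment': array([ 0.004,  0.008, -0.045]), 'grasp_force': np.float64(0.0), 'gripper_width': np.float64(0.999)} 0.022
top [ 0.4063 -0.005   1.1254] [ 0.1176  0.0006 -0.9931] -0.13992935180230287
bowl 0.39 [310.6 145.5] 327 [ 0.6903 -0.1477]
bowl 0.34 [359.  198.7] 2671 [ 0.5411 -0.2849]
lid 0.85 [380.1 294.3] 2047 [ 0.2764 -0.3443]
lid 0.79 [259.  125.9] 1880 [ 0.7444 -0.0002]
lid 0.78 [273.9 266.7] 2150 [ 0.349  -0.0491]
lid_handle 0.9 [380.9 291.5] 2077 [ 0.2841 -0.3466]
lid_handle 0.84 [258.5 125.7] 1874 [0.745  0.0012]
lid_handle 0.83 [269.4 194.6] 2318 [ 0.5474 -0.0332]
pad 0.69 [360.  196.5] 2662 [ 0.5474 -0.2878]
stand 0.85 [156.1 202.3] 679 [0.5192 0.2834]
rod 0.62 [149.4 202.3] 82 [0.5188
[... 452 characters left out ...]
d 0.71 [374.  154.2] 1048 [ 0.2711 -0.3067]
lid_handle 0.72 [334.3 209.4] 1770 [ 0.3449 -0.0022]
lid_handle 0.67 [254.1 183.9] 1532 [ 0.5614 -0.0658]
lid_handle 0.63 [373.9 153.2] 1049 [ 0.2718 -0.3129]
pad 0.93 [281.7 154.9] 1201 [ 0.5293 -0.2393]
stand 0.58 [220.1 286.3] 1816 [0.5186 0.3007]
stand 0.33 [256.8 206.3] 810 [0.5258 0.0306]
rod 0.83 [218.1 256.7] 431 [0.5518 0.2236]
rod 0.72 [313.  239.7] 418 [0.3739 0.1211]
rod_grip 0.74 [219.6 254.5] 384 [0.5512 0.2165]
flux 0.8 [310.  242.5] 399 [0.3784 0.1319]
flux 0.56 [254.1 205.4] 848 [0.5332 0.0285]
spool 0.76 [219.3 164.4] 281 [ 0.6866 -0.1421]
spool 0.36 [256.6 205.1] 789 [0.5277 0.0258]
driver 0.83 [328.9 167.8] 303 [ 0.3856 -0.1965]
```

View pics/top0.png

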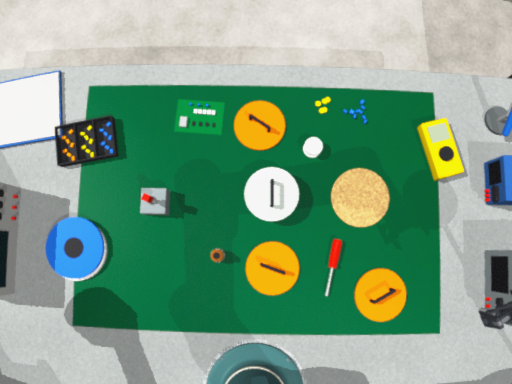

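View pics/side0.png

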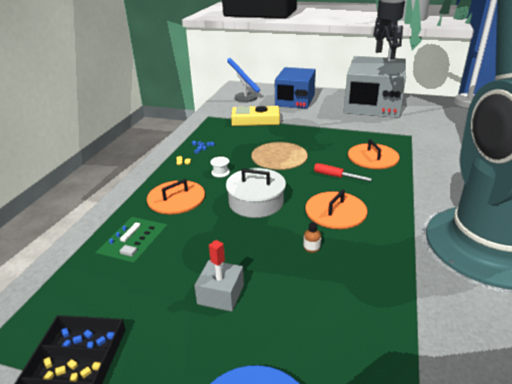

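```bash
cat >> h.py <<'E'
np.set_printoptions(precision=4,suppress=True)
def row(xyz,yaw,st=None):
    """fractions for tool pointing down at xyz, tool x axis at yaw deg in world (mod 360)"""
    st=st or robot.observe(); A=rot(st['eef_rot'])
    T=(R.from_euler('z',yaw,degrees=True)*R.from_euler('x',np.pi)).as_matrix()
    return np.round(A.T@(np.array(xyz)-st['tool_pos'])/.4,4), np.round(R.from_matrix(A.T@T).as_rotvec()/np.pi,4)
E
python3 - <<'E'
from h import *
p=robot.capture('wrist'); T=np.array(p['tool_from_camera']); print(T, np.array(p['intrinsics'])[0,0], p['k1'])
print(row([.50,-.06,.33],0)); print(row([.50,-.06,.33],90));
# lid/pad measures from top & side
t=robot.capture('top');s=robot.capture('side')
for n,z in(('lid',.053),('pad',.004)):
  for p in(t,s):
    for d in robot.silhouettes(p,n)[:4]:
        ys,xs=np.nonzero(d['mask']); (c,ax,an)=cv2.fitEllipse(cv2.findContours(d['mask'].astype(np.uint8),0,1)[0][0])
        print(n,c,ax,onz(p,c,z))
E
```

```text
[[-0.0003 -0.963  -0.2694  0.0684]
 [ 1.     -0.0003  0.0002  0.0004]
 [-0.0003 -0.2694  0.963  -0.1211]
 [ 0.      0.      0.      1.    ]] 292.96522290307075 -0.02776371145637618
(array([ 1.0509, -0.8691, -0.1918]), array([-0.    ,  0.    ,  0.1476]))
(array([ 1.0509, -0.8691, -0.1918]), array([-0.    ,  0.    , -0.3524]))
lid (380.0525817871094, 294.7837219238281) (50.28696060180664, 51.08702850341797) [ 0.2779 -0.3371  0.053 ]
lid (271.7401123046875, 268.04241943359375) (50.80427932739258, 51.89350509643555) [ 0.3465 -0.0424  0.053 ]
lid (259.3319091796875, 125.24787902832031) (47.84980773925781, 49.239036560058594) [ 0.7392 -0.0012  0.053 ]
lid (270.70587158203125, 193.54324340820312) (52.79651641845703, 53.70958709716797) [ 0.5474 -0.0361  0.053 ]
lid (372.9174499511719, 154.94813537597656) (24.74260139465332, 49.4859733581543) [ 0.2739 -0.2565  0.053 ]
lid (175.19642639160156, 196.59088134765625) (31.652950286865234, 56.749168395996094) [0.7177 0.0713 0.053 ]
lid (254.6707763671875, 184.28158569335938) (31.504037857055664, 58.3362922668457) [ 0.5482 -0.0289  0.053 ]
lid (335.93597412109375, 209.4932403564453) (35.81867980957031, 60.73921585083008) [0.3385 0.0302 0.053 ]
pad (359.48260498046875, 197.16162109375) (56.39885330200195, 59.148651123046875) [ 0.5488 -0.293   0.004 ]
pad (216.78753662109375, 255.98941040039062) (13.162145614624023, 38.30912399291992) [0.5676 0.195  0.004 ]
pad (279.034423828125, 155.14627075195312) (26.276769638061523, 55.14215850830078) [ 0.5481 -0.2836  0.004 ]
```

```bash
python3 - <<'E'
from h import *
print(row([.57,-.036,.27],0)); 
E
```

```text
(array([ 1.2342, -0.8444, -0.0418]), array([-0.    ,  0.    ,  0.1477]))
```

>>> arm_command([
  {"translation": [1,-0.68,-0.04],"rotation": [0,0,0.147]},
  {"translation": [1,-0.68,-0.04],"rotation": [0,0,0.147]},
  {"translation": [1,-0.68,-0.04],"rotation": [0,0,0.147]},
  {"translation": [1,-0.68,-0.04],"rotation": [0,0,0.147]},
  {"translation": [1,-0.68,-0.04],"rotation": [0,0,0.147]},
  {"translation": [1,-0.68,-0.04],"rotation": [0,0,0.147]},
  {"translation": [1,-0.68,-0.04],"rotation": [0,0,0.147]},
  {"translation": [1,-0.68,-0.04],"rotation": [0,0,0.147]},
  {"translation": [1,-0.68,-0.04],"rotation": [0,0,0.147]},
  {"translation": [1,-0.68,-0.04],"rotation": [0,0,0.147]},
  {"translation": [1,-0.68,-0.04],"rotation": [0,0,0.147]},
  {"translation": [1,-0.68,-0.04],"rotation": [0,0,0.147]},
])

```text
time_s: 2.65
tool_pos: [0.5159, -0.1361, 0.2692]
eef_rot: [1.0, 0.002, -0.0, -0.0]
ft_force: [0.1, -0.7, -0.7]
gripper_width: 0.998
grasp_force: 0.0
```

```bash
python3 - <<'E'
from h import *
s=robot.observe();print(s['time_s'],s['tool_pos'],row([.57,-.036,.27],0))
E
```

```text
2.65 [ 0.5159 -0.1361  0.2692] (array([ 0.1362, -0.2497, -0.002 ]), array([-0.    ,  0.    ,  0.0012]))
```

>>> arm_command([
  {"translation": [0.136,-0.25,0],"rotation": [0,0,0.0012]},
  {"translation": [0.136,-0.25,0],"rotation": [0,0,0.0012]},
  {"translation": [0.136,-0.25,0],"rotation": [0,0,0.0012]},
  {"translation": [0.136,-0.25,0],"rotation": [0,0,0.0012]},
  {"translation": [0.136,-0.25,0],"rotation": [0,0,0.0012]},
])

```text
time_s: 3.15
tool_pos: [0.5694, -0.0384, 0.269]
eef_rot: [1.0, -0.002, -0.0, 0.0]
ft_force: [-0.4, 0.3, 0.8]
gripper_width: 1.002
grasp_force: 0.0
```

```bash
cat > look.py <<'E'
from h import *
import sys
s=robot.observe();p=robot.capture('wrist');save(p,sys.argv[1]);print(s['time_s'],s['tool_pos'])
for n in sys.argv[2:]:
    for d in robot.silhouettes(p,n)[:2]:
        c=cv2.findContours(d['mask'].astype(np.uint8),0,1)[0]; c=max(c,key=len)
        print(n,round(d['confidence'],2),d['uv'],d['mask'].sum(),cv2.minAreaRect(c))
E
python3 look.py w1.png lid lid_handle bowl
```

```text
3.15 [ 0.5694 -0.0384  0.269 ]
lid 0.89 [255.2, 302.9] 4837 ((252.73170471191406, 298.0853576660156), (61.952091217041016, 97.7319107055664), 83.6598129272461)
lid 0.75 [252.1, 185.6] 11834 ((249.01541137695312, 188.62307739257812), (122.87581634521484, 121.64794158935547), 37.87498474121094)
lid_handle 0.97 [258.9, 300.5] 4796 ((253.19070434570312, 297.9783630371094), (62.05515670776367, 96.71843719482422), 83.51692199707031)
lid_handle 0.84 [426.7, 368.9] 873 ((427.60003662109375, 368.20001220703125), (42.37451934814453, 27.195587158203125), 18.43494987487793)
```

View pics/w1.png

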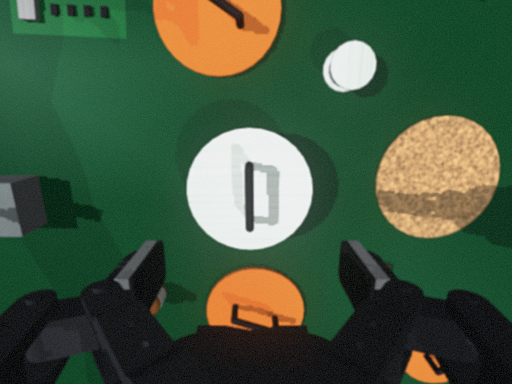

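```bash
python3 - <<'E'
from h import *
s=robot.observe();w=robot.capture('wrist');t=robot.capture('top');sd=robot.capture('side')
def dark(p,box,th=70):
    x0,y0,x1,y1=box; g=p['image'][y0:y1,x0:x1].max(2); ys,xs=np.nonzero(g<th); print(len(xs))
    return np.c_[xs+x0,ys+y0].astype(np.float32)
a=dark(w,(225,145,275,240)); b=dark(t,(258,175,286,213)); c=dark(sd,(236,166,276,190))
for q in(a,b,c): print(cv2.fitLine(q,2,0,.01,.01).ravel(),q.min(0),q.max(0),(q.min(0)+q.max(0))/2)
ends=lambda p,q,st,z=.088:(print([onz(p,e,z,st) for e in (q[np.argmin(q[:,1])],q[np.argmax(q[:,1])],(q.min(0)+q.max(0))/2)]))
ends(w,a,s);ends(t,b,None)
m=lambda q:(q.min(0)+q.max(0))/2
print(tri([ray(w,m(a),s),ray(t,m(b))]), tri([ray(w,m(a),s),ray(t,m(b)),ray(sd,m(c))]))
for n,z in(('lid',.053),('pad',.004)):
  for d in robot.silhouettes(w,n)[:3]:
    cc=max(cv2.findContours(d['mask'].astype(np.uint8),0,1)[0],key=len); e=cv2.fitEllipse(cc); print(n,e,onz(w,e[0],z,s))
E
```

```text
353
0
93
[  0.0163   0.9999 249.1218 196.5326] [246. 163.] [252. 230.] [249.  196.5]Traceback (most recent call last):
  File "<stdin>", line 7, in <module>
cv2.error: OpenCV(4.12.0) /io/opencv/modules/imgproc/src/linefit.cpp:50: error: (-215:Assertion failed) count > 0 in function 'fitLine2D_wods'
```

```bash
python3 - <<'E'
from h import *
s=robot.observe();w=robot.capture('wrist');sd=robot.capture('side');t=robot.capture('top');t['image']=cv2.imread('pics/top0.png')[:,:,::-1];sd['image']=cv2.imread('pics/side0.png')[:,:,::-1]
def dark(p,box,th=70):
    x0,y0,x1,y1=box; g=p['image'][y0:y1,x0:x1].max(2); ys,xs=np.nonzero(g<th); print(len(xs))
    return np.c_[xs+x0,ys+y0].astype(np.float32)
a=dark(w,(225,145,275,240)); b=dark(t,(258,175,286,213)); c=dark(sd,(236,166,276,190))
for q in(a,b,c): print(cv2.fitLine(q,2,0,.01,.01).ravel(),q.min(0),q.max(0))
m=lambda q:(q.min(0)+q.max(0))/2
for p,q,st in((w,a,s),(t,b,None)):print([onz(p,e,.088,st) for e in (q[np.argmin(q[:,1])],q[np.argmax(q[:,1])],m(q))])
print(tri([ray(w,m(a),s),ray(t,m(b))]))
for n,z in(('lid',.053),('pad',.004)):
  for d in robot.silhouettes(w,n)[:3]:
    cc=max(cv2.findContours(d['mask'].astype(np.uint8),0,1)[0],key=len); e=cv2.fitEllipse(cc); print(n,e,onz(w,e[0],z,s))
print(row([.548,-.036,.13],0),row([.548,-.036,.088],0))
E
```

```text
356
26
116
[  0.0147   0.9999 249.9663 196.5758] [247. 163.] [253. 230.]
[  0.008   -1.     271.9615 193.4615] [271. 181.] [272. 205.]
[  0.9738   0.2275 254.0431 173.6465] [236. 166.] [269. 184.]
[array([ 0.5876, -0.0349,  0.088 ]), array([ 0.5126, -0.0344,  0.088 ]), array([ 0.5513, -0.0357,  0.088 ])]
[array([ 0.5763, -0.0379,  0.088 ]), array([ 0.5125, -0.0364,  0.088 ]), array([ 0.5443, -0.0371,  0.088 ])]
[ 0.5465 -0.0366  0.0717]
lid ((249.8423309326172, 188.58978271484375), (119.57185363769531, 123.95748901367188), 91.44121551513672) [ 0.5511 -0.0354  0.053 ]
lid ((424.702880859375, 368.0868835449219), (26.140409469604492, 42.10944366455078), 120.32723999023438) [ 0.278  -0.2911  0.053 ]
pad ((437.8118591308594, 176.33700561523438), (111.38176727294922, 131.0199737548828), 49.15092086791992) [ 0.5549 -0.2912  0.004 ]
(array([-0.0546, -0.0016,  0.3482]), array([-0.    ,  0.    , -0.0006])) (array([-0.0546, -0.0016,  0.4532]), array([-0.    ,  0.    , -0.0006]))
```

>>> arm_command([
  {"translation": [-0.0546,-0.0016,0.1]},
  {"translation": [-0.0546,-0.0016,0.2]},
  {"translation": [-0.0546,-0.0016,0.3]},
  {"translation": [-0.0546,-0.0016,0.35]},
  {"translation": [-0.0546,-0.0016,0.4]},
  {"translation": [-0.0546,-0.0016,0.43]},
  {"translation": [-0.0546,-0.0016,0.446]},
  {"translation": [-0.0546,-0.0016,0.446]},
  {"translation": [-0.0546,-0.0016,0.446]},
], fingers=1)

```text
invalid input at $.motion[0]: expected keys translation, rotation
```

>>> arm_command([
  {"translation": [0,0,0]},
  {"translation": [0,0,0]},
  {"translation": [0,0,0]},
  {"translation": [0,0,0]},
  {"translation": [0,0,0]},
  {"translation": [0,0,0]},
  {"translation": [0,0,0]},
  {"translation": [0,0,0]},
], fingers=-1, squeeze=60)

```text
invalid input at $.motion[0]: expected keys translation, rotation
```

>>> arm_command([
  {"translation": [-0.0546,-0.0016,0.1],"rotation": [0,0,0]},
  {"translation": [-0.0546,-0.0016,0.2],"rotation": [0,0,0]},
  {"translation": [-0.0546,-0.0016,0.3],"rotation": [0,0,0]},
  {"translation": [-0.0546,-0.0016,0.35],"rotation": [0,0,0]},
  {"translation": [-0.0546,-0.0016,0.4],"rotation": [0,0,0]},
  {"translation": [-0.0546,-0.0016,0.43],"rotation": [0,0,0]},
  {"translation": [-0.0546,-0.0016,0.446],"rotation": [0,0,0]},
  {"translation": [-0.0546,-0.0016,0.446],"rotation": [0,0,0]},
  {"translation": [-0.0546,-0.0016,0.446],"rotation": [0,0,0]},
], fingers=1)

```text
time_s: 4.65
tool_pos: [0.5484, -0.0359, 0.0916]
eef_rot: [1.0, -0.001, 0.0, -0.0]
ft_force: [0.1, -1.3, -0.1]
gripper_width: 0.998
grasp_force: 0.0
```

>>> arm_command([
  {"translation": [0,0,0],"rotation": [0,0,0]},
  {"translation": [0,0,0],"rotation": [0,0,0]},
  {"translation": [0,0,0],"rotation": [0,0,0]},
  {"translation": [0,0,0],"rotation": [0,0,0]},
  {"translation": [0,0,0],"rotation": [0,0,0]},
  {"translation": [0,0,0],"rotation": [0,0,0]},
  {"translation": [0,0,0],"rotation": [0,0,0]},
  {"translation": [0,0,0],"rotation": [0,0,0]},
], fingers=-1, squeeze=60)

```text
time_s: 5.45
tool_pos: [0.5481, -0.036, 0.0911]
eef_rot: [1.0, -0.001, 0.0, 0.0]
ft_force: [-2.0, 0.4, 5.5]
gripper_width: 0.09
grasp_force: 58.5
```

>>> arm_command([
  {"translation": [0,0,-0.03],"rotation": [0,0,0]},
  {"translation": [0,0,-0.08],"rotation": [0,0,0]},
  {"translation": [0,0,-0.15],"rotation": [0,0,0]},
  {"translation": [0,0.04,-0.2],"rotation": [0,0,0]},
  {"translation": [0,0.1,-0.2],"rotation": [0,0,0]},
  {"translation": [0,0.18,-0.2],"rotation": [0,0,0]},
  {"translation": [0,0.26,-0.2],"rotation": [0,0,0]},
  {"translation": [0,0.34,-0.2],"rotation": [0,0,0]},
  {"translation": [0,0.42,-0.2],"rotation": [0,0,0]},
  {"translation": [0,0.5,-0.2],"rotation": [0,0,0]},
  {"translation": [0.005,0.56,-0.18],"rotation": [0,0,0]},
  {"translation": [0.005,0.61,-0.15],"rotation": [0,0,0]},
  {"translation": [0.005,0.6375,-0.11],"rotation": [0,0,0]},
  {"translation": [0.005,0.6375,-0.06],"rotation": [0,0,0]},
  {"translation": [0.005,0.6375,-0.01],"rotation": [0,0,0]},
  {"translation": [0.005,0.6375,0.03],"rotation": [0,0,0]},
  {"translation": [0.005,0.6375,0.05],"rotation": [0,0,0]},
  {"translation": [0.005,0.6375,0.07],"rotation": [0,0,0]},
  {"translation": [0.005,0.6375,0.08],"rotation": [0,0,0]},
  {"translation": [0.005,0.6375,0.08],"rotation": [0,0,0]},
])

```text
time_s: 7.45
tool_pos: [0.5496, -0.2909, 0.0587]
eef_rot: [1.0, -0.001, -0.0, -0.0]
ft_force: [-1.3, 0.4, -0.3]
gripper_width: 0.089
grasp_force: 58.5
```

```bash
python3 look.py w2.png pad lid; python3 - <<'E'
from h import *
t=robot.capture('side');save(t,'s2.png'); a=cv2.imread('pics/w2.png');b=cv2.imread('pics/s2.png')
cv2.imwrite('pics/c2.png',np.hstack([a[:,:,:][::1],b])[:, ::1][0:384] if 0 else cv2.resize(np.hstack([a,b]),(800,300)))
E
```

```text
7.45 [ 0.5496 -0.2909  0.0587]
pad 0.84 [265.1, 99.8] 5966 ((256.4197082519531, 151.900146484375), (266.4767761230469, 141.54098510742188), 3.755340099334717)
lid 0.72 [253.0, 194.1] 35861 ((255.86968994140625, 212.09942626953125), (253.1803741455078, 222.09640502929688), 26.095422744750977)
```

View pics/c2.png

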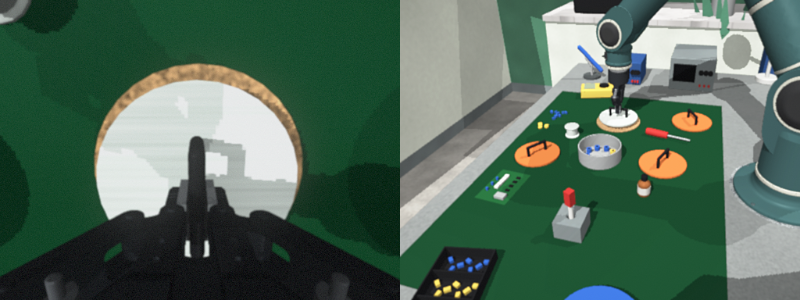

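>>> arm_command([
  {"translation": [0,0,0.01],"rotation": [0,0,0]},
  {"translation": [0,0,0.018],"rotation": [0,0,0]},
  {"translation": [0,0,0.024],"rotation": [0,0,0]},
  {"translation": [0,0,0.0275],"rotation": [0,0,0]},
  {"translation": [0,0,0.0275],"rotation": [0,0,0]},
])

```text
time_s: 8.15
tool_pos: [0.5494, -0.2909, 0.0481]
eef_rot: [1.0, -0.001, -0.0, -0.0]
ft_force: [-3.8, 2.3, 6.3]
gripper_width: 0.089
grasp_force: 59.6
```

>>> arm_command([
  {"translation": [0,0,0],"rotation": [0,0,0]},
  {"translation": [0,0,0],"rotation": [0,0,0]},
  {"translation": [0,0,0],"rotation": [0,0,0]},
  {"translation": [0,0,0],"rotation": [0,0,0]},
  {"translation": [0,0,0],"rotation": [0,0,0]},
  {"translation": [0,0,-0.03],"rotation": [0,0,0]},
  {"translation": [0,0,-0.1],"rotation": [0,0,0]},
  {"translation": [0,0,-0.2],"rotation": [0,0,0]},
  {"translation": [0,0,-0.3],"rotation": [0,0,0]},
  {"translation": [0,0,-0.4],"rotation": [0,0,0]},
  {"translation": [0,0,-0.47],"rotation": [0,0,0]},
  {"translation": [0,-0.1,-0.5],"rotation": [0,0,0]},
  {"translation": [0,-0.22,-0.5],"rotation": [0,0,0]},
  {"translation": [0,-0.34,-0.5],"rotation": [0,0,0]},
  {"translation": [0,-0.46,-0.5],"rotation": [0,0,0]},
  {"translation": [0,-0.58,-0.5],"rotation": [0,0,0]},
  {"translation": [0.05,-0.64,-0.5],"rotation": [0,0,0]},
  {"translation": [0.05,-0.64,-0.5],"rotation": [0,0,0]},
], fingers=1)

```text
time_s: 9.95
tool_pos: [0.5713, -0.0305, 0.2491]
eef_rot: [1.0, 0.002, 0.001, -0.001]
ft_force: [-0.2, -0.6, -0.3]
gripper_width: 0.997
grasp_force: 0.0
```

```bash
python3 look.py w3.png bowl; python3 - <<'E'
from h import *
s=robot.observe();w=robot.capture('wrist')
for n,z in(('lid',.013),('pad',.004)):
  for d in robot.silhouettes(w,n)[:3]:
    cc=max(cv2.findContours(d['mask'].astype(np.uint8),0,1)[0],key=len); e=cv2.fitEllipse(cc); print(n,e,onz(w,e[0],z,s))
E
```

```text
9.95 [ 0.5713 -0.0305  0.2491]
bowl 0.81 [252.9, 195.1] 9927 ((255.50003051757812, 193.00003051757812), (119.50104522705078, 119.50104522705078), 45.0)
lid ((425.09161376953125, 369.7328186035156), (28.719884872436523, 42.20314025878906), 122.98513793945312) [ 0.2553 -0.3046  0.013 ]
lid ((218.9603271484375, 31.370849609375), (79.26262664794922, 142.58224487304688), 90.69064331054688) [0.7256 0.0008 0.013 ]
lid ((452.193115234375, 183.16200256347656), (103.82957458496094, 124.0435562133789), 51.44765090942383) [ 0.5534 -0.2892  0.013 ]
pad ((449.9715576171875, 181.36642456054688), (112.50440979003906, 133.1762237548828), 49.59116744995117) [ 0.5537 -0.2922  0.004 ]
```

View pics/w3.png

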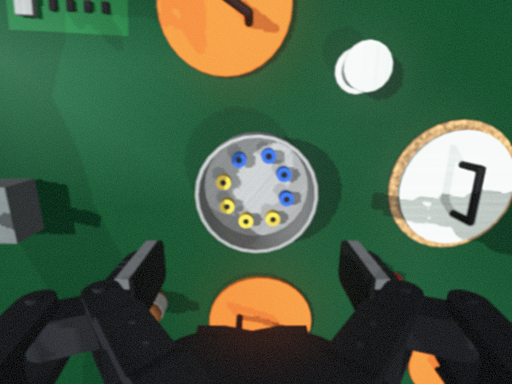

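```bash
python3 - <<'E'
from h import *
s=robot.observe();w=robot.capture('wrist')
d=robot.silhouettes(w,'bowl')[0];cc=max(cv2.findContours(d['mask'].astype(np.uint8),0,1)[0],key=len); e=cv2.fitEllipse(cc); print(e,onz(w,e[0],.05,s))
t=robot.capture('top');sd=robot.capture('side')
for n,z in(('stand',.05),('rod_grip',.105)):
  for p in (t,sd):
    for d in robot.silhouettes(p,n)[:1]:
      cc=max(cv2.findContours(d['mask'].astype(np.uint8),0,1)[0],key=len); e=cv2.minAreaRect(cc); print(n,d['confidence'],d['uv'],e,onz(p,d['uv'],z))
print(row([.55,.24,.28],0))
E
```

```text
((250.04364013671875, 190.59742736816406), (120.24497985839844, 122.26398468017578), 88.99703979492188) [ 0.5534 -0.0346  0.05  ]
stand 0.71 [157.1, 203.4] ((154.5, 201.0), (26.0, 29.0), 90.0) [0.5141 0.2752 0.05  ]
stand 0.69 [218.2, 285.9] ((218.28610229492188, 284.8901672363281), (48.582275390625, 45.617156982421875), 8.746161460876465) [0.5139 0.319  0.05  ]
(array([-0.0513, -0.6878, -0.0803]), array([-0.    ,  0.    , -0.0006]))
```

>>> arm_command([
  {"translation": [-0.05,-0.12,-0.02],"rotation": [0,0,0]},
  {"translation": [-0.05,-0.24,-0.05],"rotation": [0,0,0]},
  {"translation": [-0.05,-0.36,-0.08],"rotation": [0,0,0]},
  {"translation": [-0.05,-0.48,-0.08],"rotation": [0,0,0]},
  {"translation": [-0.05,-0.58,-0.08],"rotation": [0,0,0]},
  {"translation": [-0.05,-0.65,-0.08],"rotation": [0,0,0]},
  {"translation": [-0.05,-0.69,-0.08],"rotation": [0,0,0]},
  {"translation": [-0.05,-0.69,-0.08],"rotation": [0,0,0]},
  {"translation": [-0.05,-0.69,-0.08],"rotation": [0,0,0]},
])

```text
time_s: 11.5
tool_pos: [0.5508, 0.2399, 0.2797]
eef_rot: [1.0, -0.001, -0.0, 0.0]
ft_force: [0.2, -1.6, -0.2]
gripper_width: 1.001
grasp_force: 0.0
```

```bash
python3 look.py w4.png stand rod rod_grip
```

```text
11.5 [0.5508 0.2399 0.2797]
stand 0.72 [217.5, 182.5] 2835 ((210.5, 189.0), (60.0, 59.0), 90.0)
rod 0.58 [206.8, 206.5] 627 ((204.4864501953125, 203.1380157470703), (19.305707931518555, 38.678680419921875), 19.653823852539062)
rod 0.33 [431.1, 158.1] 124 ((429.5, 161.0), (12.0, 11.0), 90.0)
rod_grip 0.82 [204.7, 205.2] 555 ((204.8103485107422, 203.22413635253906), (17.64105796813965, 38.067543029785156), 21.801410675048828)
```

View pics/w4.png

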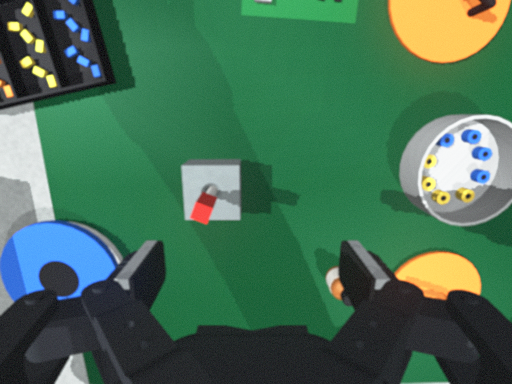

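>>> arm_command([
  {"translation": [0,-0.1,0.05],"rotation": [0,0,0]},
  {"translation": [0,-0.15,0.1],"rotation": [0,0,0]},
  {"translation": [0,-0.15,0.12],"rotation": [0,0,0]},
  {"translation": [0,-0.15,0.12],"rotation": [0,0,0]},
  {"translation": [0,-0.15,0.12],"rotation": [0,0,0]},
])

```text
time_s: 12.2
tool_pos: [0.5512, 0.2998, 0.2325]
eef_rot: [1.0, -0.002, 0.0, 0.0]
ft_force: [0.1, -0.0, 0.8]
gripper_width: 1.002
grasp_force: 0.0
```

```bash
python3 look.py w5.png stand rod_grip; python3 - <<'E'
from h import *
a=cv2.imread('pics/w4.png')[150:230,160:260];b=cv2.imread('pics/w5.png')
s=robot.observe();p=robot.capture('wrist')
X=[.515,.295,.07]; u=proj(p,X,s).astype(int);print(u)
b=b[max(u[1]-50,0):u[1]+50,u[0]-50:u[0]+50]; print(b.shape)
cv2.imwrite('pics/c5.png',np.hstack([cv2.resize(a,(400,400*a.shape[0]//a.shape[1]),interpolation=2)[:320],cv2.resize(b,(400,400),interpolation=2)[40:360]]))
E
```

```text
12.2 [0.5512 0.2998 0.2325]
stand 0.89 [258.1, 194.6] 3578 ((260.0, 199.5), (69.0, 64.0), 90.0)
stand 0.53 [262.7, 222.3] 931 ((263.7647399902344, 220.44119262695312), (27.406524658203125, 44.626548767089844), 14.03624439239502)
rod_grip 0.83 [263.2, 223.6] 891 ((263.51397705078125, 220.24142456054688), (26.404739379882812, 44.51746368408203), 13.392498016357422)
[256 218]
(100, 100, 3)
```

View pics/c5.png

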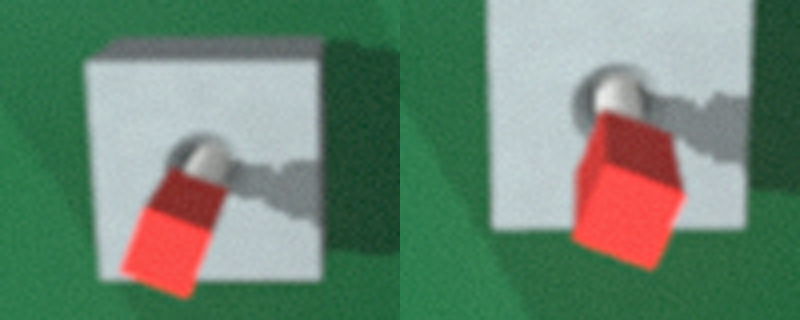

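```bash
python3 - <<'E'
from h import *
s2=robot.observe();p=robot.capture('wrist')
s1=dict(tool_pos=np.array([.5508,.2399,.2797]),eef_rot=[1,-.001,0,0])
v1=lambda a,b:np.array([160+a/4,150+b/4]); v2=lambda a,b:np.array([206+a/4,168+(b+40)/4])
t1=[v1(*c) for c in((147,208),(210,230),(190,298),(122,273))]; t2=[v2(*c) for c in((206,165),(284,193),(255,270),(173,238))]
print('top',tri([ray(p,np.mean(t1,0),s1),ray(p,np.mean(t2,0),s2)]))
for t,s in((t1,s1),(t2,s2)):
    q=np.array([onz(p,c,.125,s)[:2] for c in t]); print(q.mean(0)); e=np.roll(q,-1,0)-q; print(np.degrees(np.arctan2(e[:,1],e[:,0]))%90,np.linalg.norm(e,axis=1))
h1,h2=v1(203,162),v2(213,103)
print('hole',tri([ray(p,h1,s1),ray(p,h2,s2)]),onz(p,h1,.05,s1),onz(p,h2,.05,s2))
q=np.array([onz(p,v1(*c),.05,s1)[:2] for c in((87,60),(320,58),(321,280),(99,281))]);print('stand',q.mean(0)); e=np.roll(q,-1,0)-q; print(np.degrees(np.arctan2(e[:,1],e[:,0]))%90,np.linalg.norm(e,axis=1))
E
```

```text
top [0.5213 0.2902 0.1208]
[0.5229 0.2894]
[69.4905 72.3071 68.1559 67.1119] [0.0164 0.0189 0.0181 0.0185]
[0.5227 0.2905]
[68.9517 71.6677 66.8635 67.0625] [0.0175 0.0185 0.019  0.0178]
hole [0.5236 0.2916 0.0439] [0.5264 0.2904 0.05  ] [0.5243 0.2921 0.05  ]
stand [0.5229 0.2894]
[ 0.3158 89.5094  0.1735 89.2739] [0.0706 0.0714 0.0709 0.0713]
```

```bash
python3 - <<'E'
from h import *
print(row([.522,.290,.17],-21),row([.522,.290,.108],-21))
E
```

```text
(array([-0.0725,  0.0268,  0.1564]), array([-0.0002, -0.0002,  0.1159])) (array([-0.0726,  0.0268,  0.3114]), array([-0.0002, -0.0002,  0.1159]))
```

>>> arm_command([
  {"translation": [-0.04,0.015,0.04],"rotation": [0,0,0.04]},
  {"translation": [-0.0725,0.0268,0.08],"rotation": [0,0,0.08]},
  {"translation": [-0.0725,0.0268,0.12],"rotation": [0,0,0.116]},
  {"translation": [-0.0725,0.0268,0.16],"rotation": [0,0,0.116]},
  {"translation": [-0.0725,0.0268,0.2],"rotation": [0,0,0.116]},
  {"translation": [-0.0725,0.0268,0.25],"rotation": [0,0,0.116]},
  {"translation": [-0.0725,0.0268,0.29],"rotation": [0,0,0.116]},
  {"translation": [-0.0725,0.0268,0.311],"rotation": [0,0,0.116]},
  {"translation": [-0.0725,0.0268,0.311],"rotation": [0,0,0.116]},
  {"translation": [-0.0725,0.0268,0.311],"rotation": [0,0,0.116]},
])

```text
time_s: 13.45
tool_pos: [0.5219, 0.2905, 0.1081]
eef_rot: [0.983, -0.182, 0.0, -0.0]
ft_force: [0.9, -0.9, 0.3]
gripper_width: 0.999
grasp_force: 0.0
```

>>> arm_command([
  {"translation": [0,0,0],"rotation": [0,0,0]},
  {"translation": [0,0,0],"rotation": [0,0,0]},
  {"translation": [0,0,0],"rotation": [0,0,0]},
  {"translation": [0,0,0],"rotation": [0,0,0]},
  {"translation": [0,0,0],"rotation": [0,0,0]},
  {"translation": [0,0,0],"rotation": [0,0,0]},
  {"translation": [0,0,0],"rotation": [0,0,0]},
  {"translation": [0,0,0],"rotation": [0,0,0]},
], fingers=-1, squeeze=100)

```text
time_s: 14.25
tool_pos: [0.5218, 0.2905, 0.1078]
eef_rot: [0.983, -0.182, 0.0, -0.0]
ft_force: [-0.3, -1.0, 5.1]
gripper_width: 0.199
grasp_force: 97.3
```

>>> arm_command([
  {"translation": [0,0,-0.03],"rotation": [0,0,0]},
  {"translation": [0,0,-0.09],"rotation": [0,0,0]},
  {"translation": [0,0,-0.16],"rotation": [0,0,0]},
  {"translation": [0,0,-0.22],"rotation": [0,0,0]},
  {"translation": [0.02,0.04,-0.24],"rotation": [0,0,0]},
  {"translation": [0.06,0.12,-0.24],"rotation": [0,0,0]},
  {"translation": [0.1,0.21,-0.24],"rotation": [0,0,0]},
  {"translation": [0.15,0.31,-0.24],"rotation": [0,0,0]},
  {"translation": [0.2,0.41,-0.24],"rotation": [0,0,0]},
  {"translation": [0.245,0.51,-0.24],"rotation": [0,0,0]},
  {"translation": [0.29,0.6,-0.24],"rotation": [0,0,0]},
  {"translation": [0.33,0.69,-0.24],"rotation": [0,0,0]},
  {"translation": [0.355,0.738,-0.24],"rotation": [0,0,0]},
  {"translation": [0.355,0.738,-0.24],"rotation": [0,0,0]},
  {"translation": [0.355,0.738,-0.24],"rotation": [0,0,0]},
  {"translation": [0.355,0.738,-0.24],"rotation": [0,0,0]},
])

```text
time_s: 15.85
tool_pos: [0.5485, -0.0349, 0.2038]
eef_rot: [0.983, -0.181, 0.0, -0.0]
ft_force: [0.7, 0.1, -0.7]
gripper_width: 0.201
grasp_force: 97.5
```

```bash
python3 - <<'E'
from h import *
s=robot.observe();print(s['tool_pos'])
w=robot.capture('wrist');t=robot.capture('side')
cv2.imwrite('pics/c6.png',np.hstack([w['image'][100:384,110:410],t['image'][100:384,150:450]])[:,:,::-1])
E
```

```text
[ 0.5485 -0.0349  0.2038]
```

View pics/c6.png

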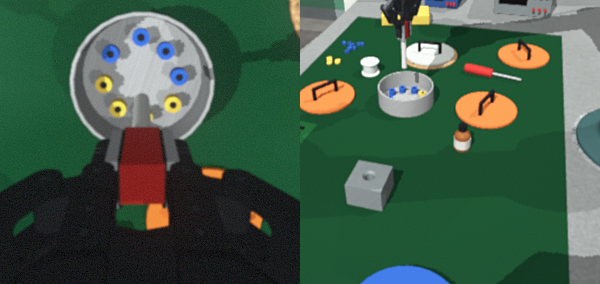

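>>> arm_command([
  {"translation": [0,0.002,0.05],"rotation": [0,0,0]},
  {"translation": [0,0.002,0.1],"rotation": [0,0,0]},
  {"translation": [0,0.002,0.14],"rotation": [0,0,0]},
  {"translation": [0,0.002,0.18],"rotation": [0,0,0]},
  {"translation": [0,0.002,0.21],"rotation": [0,0,0]},
  {"translation": [0,0.002,0.2245],"rotation": [0,0,0]},
  {"translation": [0,0.002,0.2245],"rotation": [0,0,0]},
  {"translation": [0.03,0.002,0.2245],"rotation": [0,0,0]},
  {"translation": [0.06,0.002,0.2245],"rotation": [0,0,0]},
  {"translation": [0.085,0.002,0.2245],"rotation": [0,0,0]},
  {"translation": [0.085,0.002,0.2245],"rotation": [0,0,0]},
])

```text
time_s: 17.05
tool_pos: [0.5814, -0.0498, 0.1138]
eef_rot: [0.983, -0.183, 0.0, -0.0]
ft_force: [0.2, 0.3, -0.1]
gripper_width: 0.194
grasp_force: 97.5
```

>>> arm_command([
  {"translation": [-0.004,0.026,0],"rotation": [0,0,0]},
  {"translation": [-0.016,0.05,0],"rotation": [0,0,0]},
  {"translation": [-0.035,0.069,0],"rotation": [0,0,0]},
  {"translation": [-0.059,0.081,0],"rotation": [0,0,0]},
  {"translation": [-0.085,0.085,0],"rotation": [0,0,0]},
  {"translation": [-0.111,0.081,0],"rotation": [0,0,0]},
  {"translation": [-0.135,0.069,0],"rotation": [0,0,0]},
  {"translation": [-0.154,0.05,0],"rotation": [0,0,0]},
  {"translation": [-0.166,0.026,0],"rotation": [0,0,0]},
  {"translation": [-0.17,0,0],"rotation": [0,0,0]},
  {"translation": [-0.166,-0.026,0],"rotation": [0,0,0]},
  {"translation": [-0.154,-0.05,0],"rotation": [0,0,0]},
  {"translation": [-0.135,-0.069,0],"rotation": [0,0,0]},
  {"translation": [-0.111,-0.081,0],"rotation": [0,0,0]},
  {"translation": [-0.085,-0.085,0],"rotation": [0,0,0]},
  {"translation": [-0.059,-0.081,0],"rotation": [0,0,0]},
  {"translation": [-0.035,-0.069,0],"rotation": [0,0,0]},
  {"translation": [-0.016,-0.05,0],"rotation": [0,0,0]},
  {"translation": [-0.004,-0.026,0],"rotation": [0,0,0]},
  {"translation": [0,0,0],"rotation": [0,0,0]},
])

```text
time_s: 19.05
tool_pos: [0.5799, -0.0505, 0.1136]
eef_rot: [0.983, -0.182, -0.0, 0.0]
ft_force: [0.4, -0.2, -0.5]
gripper_width: 0.194
grasp_force: 97.7
```

>>> arm_command([
  {"translation": [0.01,0.015,0],"rotation": [0,0,0]},
  {"translation": [0.015,0.032,0],"rotation": [0,0,0]},
  {"translation": [0,0.062,0],"rotation": [0,0,0]},
  {"translation": [-0.023,0.085,0],"rotation": [0,0,0]},
  {"translation": [-0.053,0.1,0],"rotation": [0,0,0]},
  {"translation": [-0.085,0.105,0],"rotation": [0,0,0]},
  {"translation": [-0.117,0.1,0],"rotation": [0,0,0]},
  {"translation": [-0.147,0.085,0],"rotation": [0,0,0]},
  {"translation": [-0.17,0.062,0],"rotation": [0,0,0]},
  {"translation": [-0.185,0.032,0],"rotation": [0,0,0]},
  {"translation": [-0.19,0,0],"rotation": [0,0,0]},
  {"translation": [-0.185,-0.032,0],"rotation": [0,0,0]},
  {"translation": [-0.17,-0.062,0],"rotation": [0,0,0]},
  {"translation": [-0.147,-0.085,0],"rotation": [0,0,0]},
  {"translation": [-0.117,-0.1,0],"rotation": [0,0,0]},
  {"translation": [-0.085,-0.105,0],"rotation": [0,0,0]},
  {"translation": [-0.053,-0.1,0],"rotation": [0,0,0]},
  {"translation": [-0.023,-0.085,0],"rotation": [0,0,0]},
  {"translation": [0,-0.062,0],"rotation": [0,0,0]},
  {"translation": [0.02,0,0],"rotation": [0,0,0]},
])

```text
time_s: 21.05
tool_pos: [0.5879, -0.0514, 0.1134]
eef_rot: [0.983, -0.181, -0.0, -0.001]
ft_force: [-6.9, 6.8, 3.3]
gripper_width: 0.193
grasp_force: 98.9
```

>>> arm_command([
  {"translation": [-0.005,0.032,0],"rotation": [0,0,0]},
  {"translation": [-0.02,0.062,0],"rotation": [0,0,0]},
  {"translation": [-0.043,0.085,0],"rotation": [0,0,0]},
  {"translation": [-0.073,0.1,0],"rotation": [0,0,0]},
  {"translation": [-0.105,0.105,0],"rotation": [0,0,0]},
  {"translation": [-0.137,0.1,0],"rotation": [0,0,0]},
  {"translation": [-0.167,0.085,0],"rotation": [0,0,0]},
  {"translation": [-0.19,0.062,0],"rotation": [0,0,0]},
  {"translation": [-0.205,0.032,0],"rotation": [0,0,0]},
  {"translation": [-0.21,0,0],"rotation": [0,0,0]},
  {"translation": [-0.205,-0.032,0],"rotation": [0,0,0]},
  {"translation": [-0.19,-0.062,0],"rotation": [0,0,0]},
  {"translation": [-0.167,-0.085,0],"rotation": [0,0,0]},
  {"translation": [-0.137,-0.1,0],"rotation": [0,0,0]},
  {"translation": [-0.105,-0.105,0],"rotation": [0,0,0]},
  {"translation": [-0.073,-0.1,0],"rotation": [0,0,0]},
  {"translation": [-0.043,-0.085,0],"rotation": [0,0,0]},
  {"translation": [-0.02,-0.062,0],"rotation": [0,0,0]},
  {"translation": [-0.005,-0.032,0],"rotation": [0,0,0]},
  {"translation": [0,0,0],"rotation": [0,0,0]},
])

```text
time_s: 23.05
tool_pos: [0.5869, -0.0534, 0.1134]
eef_rot: [0.983, -0.182, -0.001, 0.0]
ft_force: [-0.5, -0.4, -0.6]
gripper_width: 0.196
grasp_force: 99.0
```

```bash
python3 - <<'E'
from h import *
s=robot.observe();print(s['tool_pos'],s['grasp_force'])
w=robot.capture('wrist');t=robot.capture('side')
cv2.imwrite('pics/c7.png',np.hstack([cv2.resize(w['image'][0:260,110:410],None,fx=1.3,fy=1.3),cv2.resize(t['image'][135:235,200:320],(400,338))])[:,:,::-1])
E
```

```text
[ 0.5869 -0.0534  0.1134] 99.03934478759766
```

View pics/c7.png

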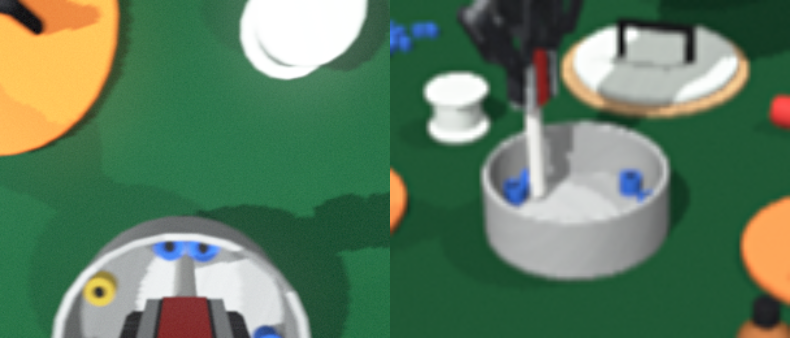

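>>> arm_command([
  {"translation": [-0.03,0,0],"rotation": [0,0,0]},
  {"translation": [-0.06,0,-0.03],"rotation": [0,0,0]},
  {"translation": [-0.1,0,-0.08],"rotation": [0,0,0]},
  {"translation": [-0.105,0,-0.15],"rotation": [0,0,0]},
  {"translation": [-0.105,0,-0.22],"rotation": [0,0,0]},
  {"translation": [-0.15,-0.08,-0.23],"rotation": [0,0,0]},
  {"translation": [-0.2,-0.18,-0.23],"rotation": [0,0,0]},
  {"translation": [-0.25,-0.29,-0.23],"rotation": [0,0,0]},
  {"translation": [-0.3,-0.4,-0.23],"rotation": [0,0,0]},
  {"translation": [-0.35,-0.51,-0.23],"rotation": [0,0,0]},
  {"translation": [-0.4,-0.61,-0.23],"rotation": [0,0,0]},
  {"translation": [-0.44,-0.69,-0.23],"rotation": [0,0,0]},
  {"translation": [-0.46,-0.74,-0.23],"rotation": [0,0,0]},
  {"translation": [-0.46,-0.74,-0.23],"rotation": [0,0,0]},
  {"translation": [-0.46,-0.74,-0.23],"rotation": [0,0,0]},
  {"translation": [-0.46,-0.74,-0.23],"rotation": [0,0,0]},
])

```text
time_s: 24.75
tool_pos: [0.5214, 0.2895, 0.2057]
eef_rot: [0.983, -0.182, 0.0, 0.0]
ft_force: [0.4, -0.1, -0.6]
gripper_width: 0.197
grasp_force: 98.9
```

```bash
python3 - <<'E'
from h import *
s=robot.observe();print(s['tool_pos'],row([.5218,.2905,.107],-20.98))
w=robot.capture('wrist');t=robot.capture('side')
cv2.imwrite('pics/c8.png',np.hstack([cv2.resize(w['image'][100:320,130:380],None,fx=1.6,fy=1.6),cv2.resize(t['image'][200:310,170:282],(360,352))])[:,:,::-1])
E
```

```text
[0.5214 0.2895 0.2057] (array([-0.0001, -0.0028,  0.2468]), array([ 0.0001, -0.0001, -0.0002]))
```

View pics/c8.png

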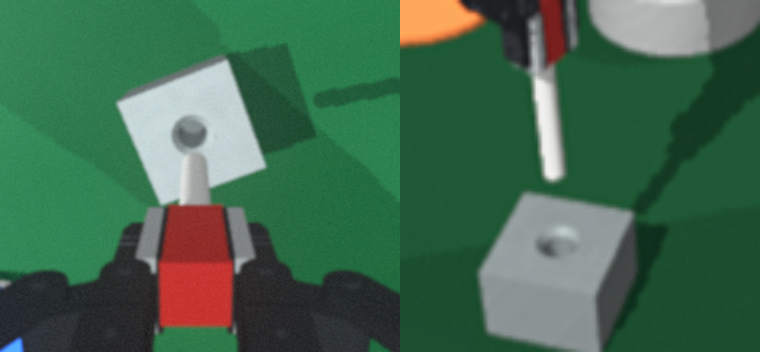

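```bash
python3 - <<'E'
from h import *
s=robot.observe();w=robot.capture('wrist');t=robot.capture('side')
A=rot(s['eef_rot']);o=np.array(s['tool_pos'])
tip=o+A@[0,0,.103]; top=o+A@[0,0,-.017]
print(tip,proj(w,tip,s),proj(t,tip),proj(t,top))
print('tri tip',tri([ray(w,(251.3,199),s),ray(t,(218,254))]))
h=np.array([130+190/1.6,100+134/1.6]); hs=np.array([170+158/3.214,200+241/3.2])
print('hole',onz(w,h,.05,s),onz(t,hs,.05),tri([ray(w,h,s),ray(t,hs)]))
E
```

```text
[0.5217 0.2894 0.1028] [251.5673 201.5528] [217.834  252.5272] [212.584  197.4379]
tri tip [0.5223 0.289  0.0987]
hole [0.5245 0.2912 0.05  ] [0.5218 0.2929 0.05  ] [0.5234 0.2911 0.0476]
```

>>> arm_command([
  {"translation": [0.0,-0.003,0.04],"rotation": [0,0,0]},
  {"translation": [0.0,-0.003,0.08],"rotation": [0,0,0]},
  {"translation": [0.0,-0.003,0.11],"rotation": [0,0,0]},
  {"translation": [0.0,-0.003,0.125],"rotation": [0,0,0]},
  {"translation": [0.0,-0.003,0.14],"rotation": [0,0,0]},
  {"translation": [0.0,-0.003,0.16],"rotation": [0,0,0]},
  {"translation": [0.0,-0.003,0.18],"rotation": [0,0,0]},
  {"translation": [0.0,-0.003,0.2],"rotation": [0,0,0]},
  {"translation": [0.0,-0.003,0.22],"rotation": [0,0,0]},
  {"translation": [0.0,-0.003,0.235],"rotation": [0,0,0]},
  {"translation": [0.0,-0.003,0.243],"rotation": [0,0,0]},
  {"translation": [0.0,-0.003,0.243],"rotation": [0,0,0]},
  {"translation": [0.0,-0.003,0.243],"rotation": [0,0,0]},
])

```text
time_s: 26.25
tool_pos: [0.5221, 0.2916, 0.1086]
eef_rot: [0.983, -0.182, 0.0, -0.0]
ft_force: [-0.3, -0.1, -0.2]
gripper_width: 0.199
grasp_force: 98.8
```

>>> arm_command([
  {"translation": [0,0,0],"rotation": [0,0,0]},
  {"translation": [0,0,0],"rotation": [0,0,0]},
  {"translation": [0,0,0],"rotation": [0,0,0]},
  {"translation": [0,0,0],"rotation": [0,0,0]},
  {"translation": [0,0,0],"rotation": [0,0,0]},
  {"translation": [0,0,0],"rotation": [0,0,0]},
  {"translation": [0,0,-0.04],"rotation": [0,0,0]},
  {"translation": [0,0,-0.1],"rotation": [0,0,0]},
  {"translation": [0,0,-0.2],"rotation": [0,0,0]},
  {"translation": [0,0,-0.3],"rotation": [0,0,0]},
  {"translation": [0,0,-0.4],"rotation": [0,0,0]},
  {"translation": [0.1,0.06,-0.45],"rotation": [0,0,0]},
  {"translation": [0.1,0.12,-0.45],"rotation": [0,0,0]},
  {"translation": [0.1,0.18,-0.45],"rotation": [0,0,0]},
  {"translation": [0.1,0.24,-0.45],"rotation": [0,0,0]},
  {"translation": [0.1,0.3,-0.45],"rotation": [0,0,0]},
  {"translation": [0.1,0.3,-0.45],"rotation": [0,0,0]},
  {"translation": [0.1,0.3,-0.45],"rotation": [0,0,0]},
], fingers=1)

```text
time_s: 28.05
tool_pos: [0.5165, 0.1652, 0.2897]
eef_rot: [0.983, -0.182, 0.001, -0.0]
ft_force: [0.1, -0.6, 0.1]
gripper_width: 1.003
grasp_force: 0.0
```

```bash
python3 - <<'E'
from h import *
s=robot.observe();print(s['time_s'],s['tool_pos'])
w=robot.capture('wrist');t=robot.capture('side')
cv2.imwrite('pics/c9.png',np.hstack([cv2.resize(w['image'],(460,345)),cv2.resize(t['image'][110:310,120:317],(340,345))])[:,:,::-1])
E
```

```text
28.05 [0.5165 0.1652 0.2897]
```

View pics/c9.png

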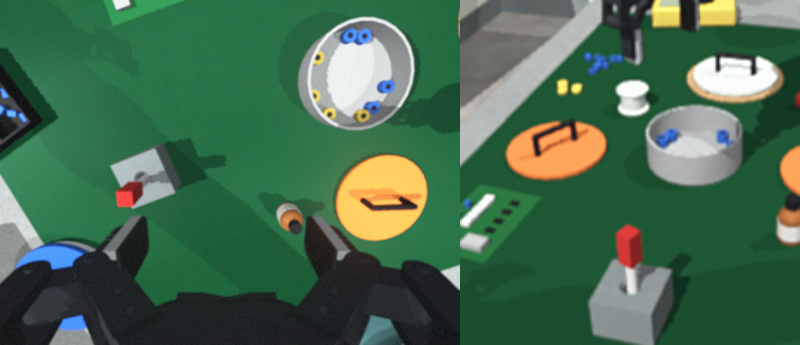

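```bash
python3 - <<'E'
from h import *
s=robot.observe();w=robot.capture('wrist');C=np.array([.550,-.0355])
def blobs(img,st):
    hsv=cv2.cvtColor(img,cv2.COLOR_RGB2HSV); o=[]
    for n,lo,hi in(('y',(22,120,120),(35,255,255)),('b',(100,140,100),(125,255,255))):
        k,l,sta,cen=cv2.connectedComponentsWithStats(cv2.inRange(hsv,lo,hi))
        for i in range(1,k):
            X=onz(w,cen[i],.018,st)[:2]-C
            if sta[i,4]>15 and np.hypot(*X)<.075: print(n,sta[i,4],X*1e3,'r',round(np.hypot(*X)*1e3,1),'ang',round(np.degrees(np.arctan2(X[1],X[0]))))
print('before');blobs(cv2.imread('pics/w1.png')[:,:,::-1],s) if 0 else blobs(cv2.imread('pics/w3.png')[:,:,::-1],dict(tool_pos=[.5713,-.0305,.2491],eef_rot=[1,.002,0,0]))
print('now');blobs(w['image'],s)
E
```

```text
before
y 154 [ 8.1012 39.5972] r 40.4 ang 78
y 151 [-22.6021  35.8304] r 42.4 ang 122
y 149 [-39.2196 -21.8808] r 44.9 ang -151
y 160 [-42.5846  12.7203] r 44.4 ang 163
b 143 [ 40.1593 -15.2935] r 43.0 ang -21
b 144 [35.6087 20.6227] r 41.1 ang 30
b 142 [ 18.2307 -34.1259] r 38.7 ang -62
b 138 [-12.7597 -38.2392] r 40.3 ang -108
now
y 78 [38.6375 34.3628] r 51.7 ang 42
y 56 [-6.4781 51.5112] r 51.9 ang 97
y 96 [-38.0933  40.6425] r 55.7 ang 133
y 146 [-58.7097  -3.4002] r 58.8 ang -177
b 417 [ 48.6834 -21.2677] r 53.1 ang -24
b 179 [-31.2006 -45.6268] r 55.3 ang -124
b 139 [-52.2808 -20.9879] r 56.3 ang -158
```

```bash
python3 -c "
from station import robot
print(robot.sign_off())"
```

```text
the job is handed in; nothing more can be done
None
```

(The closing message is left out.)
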